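# Put two drill bits back in their graded holes

## Robot

A 6-joint arm with a two-finger parallel gripper is mounted at the origin on the work surface. World frame = base frame: x ahead of the robot, y to its left, z up, the work surface at z = 0. Lengths are in m, angles in rad, forces in N, time in s.
With the tool pointing down it reaches from about 0.35 to 0.775 m from the base axis. Payload 5.5 kg.
Tool frame: the origin (TCP) lies at the very end of the fingers, on their centre line; the grasp point (between the pads) lies 19 mm behind it; y points along the fingers, z is the direction in which the jaws open and shut, and the axes are right-handed (so a half turn about y gives the same grasp; the last joint's range is limited). The gripper opens to 85 mm and grips with 20 to 120 N. Pads are 22 mm wide; open, the fingers measure 114 mm over their backs; the gripper's body (76 mm by 85 mm) begins 54 mm behind the grasp point. The pads swing forward as they close: fully open they stand 13 mm farther back than shut.
Start: joints at [-1.301, 0.313, 0.046, 1.304, 0, 1.431], TCP at [0.229, -0.527, 0.231] pointing down, gripper open.
Joint ranges: [-2.76, 2.76], [-0.86, 1.69], [-1.03, 1.26], [-2.2, 2.34], [-1.47, 1.5], [-3.14, 3.14]. Speed limits (rad/s): [2.57, 2.57, 3.14, 3.14, 3.14, 3.14].

## Interface

Orientations are given as a unit quaternion [w, x, y, z].
In Python, from workcell import env gives the robot as it stands.
- The arm moves only by the shell command python3 -m inch 'ROWS' [OPENING] [FORCE]. ROWS is JSON, a list that holds one entry, the list of rows, each a list of 4 numbers: the shift along the tool's x, y, z in mm, then the turn about the tool's y in degrees. In form: [[[tx, ty, tz, spin], ...]]. A call has 1 to 10 rows; each row is the pose to reach, as a shift and turn from the pose commanded when the call began, along the tool's axes at that moment; what a row does not reach only later rows make up. A row lasts 1/10 s, in which the tool goes at most 50 mm and 8.59 degrees, less where a joint would pass 70% of its speed; a pose out of reach is approached as far as the arm can. A call with a gripper value outside its range is refused whole. OPENING is the finger opening in mm, from 0 to 85.4, set as the call begins (- or left out, the last holds). The fingers move at their own pace and stop on an object; FORCE is the grip in N (left out, the last holds). Time passes only in rows, so rows that repeat a pose let the fingers close. It gives the time, the measured TCP pose, the force and the opening at its end, in the units of the state.
- env.get_state(): the state, without advancing time (a new reading comes with each control period).
- env.read_camera(name): name is "scene" or "top"; returns the picture (400x640x3 uint8, blue, green, red); there is no depth.
- env.camera_model(name): a dict with "fx", "fy", "cx", "cy" (pixels), "R" (3x3) and "t" (3): a world point X has camera coordinates R X + t. Camera axes: x right, y down, z forward; pixel columns grow to the right and rows downward; lengths in m; the calibration is good to about 2 mm. A picture is of the moment at which its call begins. camera_model takes no time and is no camera call.
- env.hand_in(): hands the job in, once; it reports no verdict.
The state is a dict: "clock": time; "joint_pos": joint angles; "qvel": joint speeds; "tau": joint torques, N m; "tcp_pos": TCP position; "orientation": TCP orientation; "wrist_force": force on the tool from outside, world axes, zero at the start; "ft_torque": the same for the moment, N m; "finger_gap": finger opening in m.
Only numpy, scipy, OpenCV 4.12 (cv2) and the standard library are available. Lean on these libraries where they do the work, as an engineer would, in place of code of your own. Each camera call takes 0.05 s, during which the arm holds its last target.

## Task

Take the two drill bits out of the trial holes in the offcuts and put each back in the drill-bit stand, point down, in the hole of its own size and right down to the bottom. The block of holes was clamped a little short of its home in the rail, so feel for the hole and ease the bit in: do not force it, do not lay a bit down or let it fall over, and leave the other things on the bench where they are.

Things in the scene. Friction and masses are not known exactly. Their poses are not given: they have to be found in the camera images.
- stand: Green steel rail of the drill-bit stand, screwed to the bench: 306 mm long, 71 mm wide, 22 mm high sides and ends. Origin under its middle, z up, y along the row. In it lies a beech block 276 x 64 x 52 mm, top 55 mm above the origin, 24 mm shorter than the rail's inside. Two brass clamp screws hold it fast, 3 to 21 mm short of the rail's +y end (its home); this gap is not measured.
- hole16_home (a point): Where the centre of the 16 mm hole's mouth would be (level with the block's top) if the block were home; fixed to the rail. The true hole lies 3 to 21 mm from here towards -y of the stand, all holes by the same amount. From -y to +y the holes are for bits of 10, 13, 16, 19, 22, 25 and 28 mm, in a row at x = 0 of the stand, 36 mm apart.
- hole22_home (a point): The same for the 22 mm hole, 72 mm to +y of the other. Every hole is round, 1.5 mm wider than its bit and 40 mm deep with a flat floor. The 10 and 28 mm bits stand in theirs, 49 and 85 mm above the block; the other five holes are empty.
- bit16_mid (a point): Middle (half-way up, on the axis) of the 16 mm drill bit: steel, 16 mm in diameter, 130 mm long, about 0.14 kg, z up along its axis. The upper 55 mm are plain shank, the rest fluted. It stands point down in offcut A, its tip 15 mm above the bench. Pressing it on the stand with more than 30 N chips it.
- bit16_tip (a point): Tip of the 16 mm bit, 65 mm below its middle. The point is a 118 degree cone (it rises 0.6 mm per mm outwards), 3.6 mm high, blunt at the tip (flat 4 mm in diameter).
- bit22_mid (a point): Middle (half-way up, on the axis) of the 22 mm drill bit: steel, 22 mm in diameter, 140 mm long, about 0.28 kg, z up along its axis. The upper 55 mm are plain shank, the rest fluted. It stands point down in offcut B, its tip 15 mm above the bench. Pressing it on the stand with more than 30 N chips it.
- bit22_tip (a point): Tip of the 22 mm bit, 70 mm below its middle. The point is a 118 degree cone (it rises 0.6 mm per mm outwards), 4.95 mm high, blunt at the tip (flat 5.5 mm in diameter).
- bit16: The 16 mm bit itself; its origin is its tip.
- bit22: The 22 mm bit itself; its origin is its tip.
- offcut_a: Wooden offcut screwed to the bench, 100 x 70 x 45 mm, origin under its centre; a 30 mm deep, 17.5 mm wide trial hole in the middle of its top, in which the 16 mm bit stands.
- offcut_b: Wooden offcut screwed to the bench, 90 x 80 x 45 mm, origin under its centre; a 30 mm deep, 23.5 mm wide trial hole in the middle of its top, in which the 22 mm bit stands.
- glue: Yellow glue bottle with a red cap, 58 mm in diameter, 128 mm tall, origin under its centre. Leave alone.
- wax_tin: Flat red tin, 76 mm in diameter, 34 mm high, origin under its centre. Leave alone.
- chisel: Chisel lying on the bench, 275 mm long, 28 mm high, origin under the joint of blade and handle. Leave alone.
- mallet: Wooden mallet lying on the bench, head 70 x 135 x 85 mm, about 310 mm long, origin under the handle near the head. Leave alone.
- depth_collar: Small dark steel depth-stop ring, 42 mm in diameter, 14 mm high, origin under its centre. Leave alone.
Mind the look-alikes: they are no part of the job. Leave any pink, purple or turquoise look-alike of the bit22 alone.

How it is judged:
By the outcome, as a careful person would: the job done as asked, in the order asked, and still so for the second after the job is handed in, with the robot touching nothing.
It also fails if it takes over 72 s, if anything falls off the work surface, if the arm or the gripper's body presses on something with over 40 N, if the wrist force passes 120 N, or if a joint passes its speed limit or range.

## Working session

There is one attempt and no reset: what is moved stays moved. The work goes in short steps, Python scripts to look and compute and a shell command to move; the robot and the scene stay as the last step left them, time stands still between calls to the robot, and variables do not carry over. Pictures are saved under pics/ and viewed, and the job is handed in when it is done.

```bash
ls; mkdir -p pics; python3 - <<'E'
from workcell import env
import cv2
print(env.get_state())
for n in("scene","top"):
    m=env.camera_model(n);print(n,m)
    cv2.imwrite(f"pics/{n}0.png",env.read_camera(n))
E
```

```text
pics
{'clock': 0.0, 'joint_pos': array([-1.30058450e+00,  3.13970079e-01,  4.49458771e-02,  1.30362994e+00,
       -6.20294753e-06,  1.43123937e+00]), 'qvel': array([-0.00091242, -0.00207848,  0.00116649,  0.0010925 , -0.00080954,
        0.00091596]), 'tau': array([ 4.14237311e-04, -4.80628109e+01,  2.98531687e+01,  1.92878558e-02,
       -1.50087935e-04, -9.81591938e-06]), 'tcp_pos': array([ 0.22894487, -0.52686615,  0.23041262]), 'orientation': array([ 0.14381856, -0.14390869,  0.69297229, -0.69166171]), 'wrist_force': array([ 0.09093457,  0.50216315, -0.16705466]), 'ft_torque': array([-0.00340437,  0.00328452, -0.03141901]), 'finger_gap': 0.08519088704992898}
scene {'fx': 394.24343380372784, 'fy': 394.24343380372784, 'cx': 322.254161692969, 'cy': 195.2271778038716, 'R': array([[-0.3693726 ,  0.92919815,  0.01243737],
       [ 0.59179343,  0.24552517, -0.76778768],
       [-0.71648058, -0.27623938, -0.64058363]]), 't': array([ 0.19416597, -0.20713939,  1.36576454])}
top {'fx': 423.6216255896765, 'fy': 423.6216255896765, 'cx': 323.95123667636705, 'cy': 205.44993661582976, 'R': array([[ 0.01776971, -0.9997346 , -0.01466187],
       [-0.9937039 , -0.01603631, -0.11088464],
       [ 0.11062009,  0.01653995, -0.99372513]]), 't': array([-0.02996564,  0.50735756,  1.15968311])}
```

View pics/scene0.png

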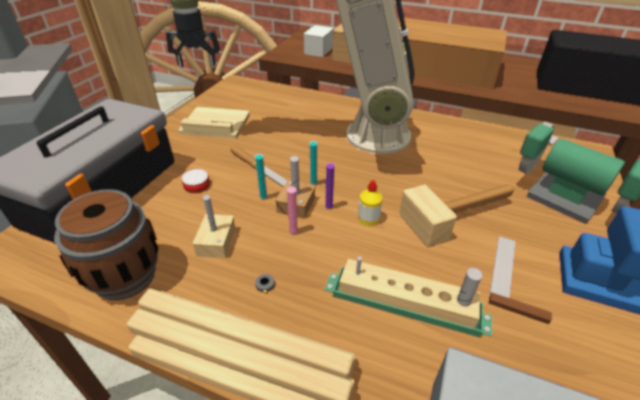

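View pics/top0.png

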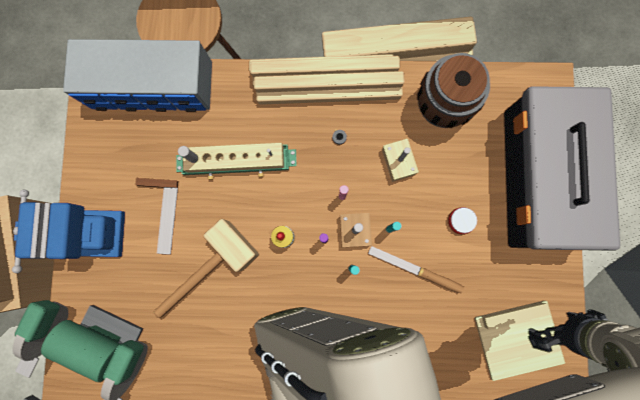

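```bash
python3 - <<'E'
import cv2
t=cv2.imread('pics/top0.png');s=cv2.imread('pics/scene0.png')
def c(i,x0,y0,x1,y1,k,n): cv2.imwrite('pics/'+n,cv2.resize(i[y0:y1,x0:x1],None,fx=k,fy=k,interpolation=cv2.INTER_CUBIC))
c(t,170,130,300,190,6,'t_stand.png');c(t,300,130,430,280,4,'t_bits.png')
c(s,320,240,500,340,4.4,'s_stand.png');c(s,180,130,350,270,4.2,'s_bits.png')
E
```

```text
(no output)
```

View pics/t_stand.png

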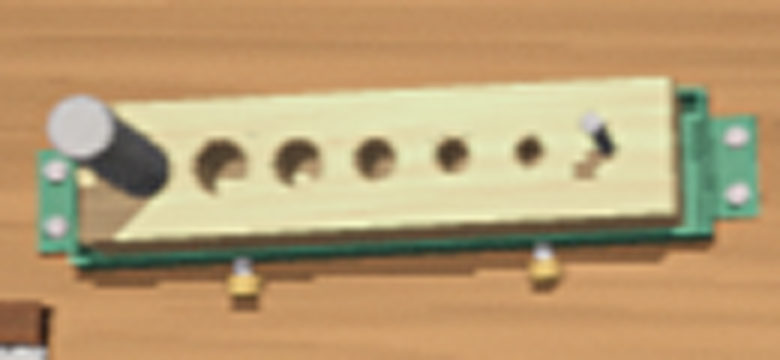

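View pics/t_bits.png

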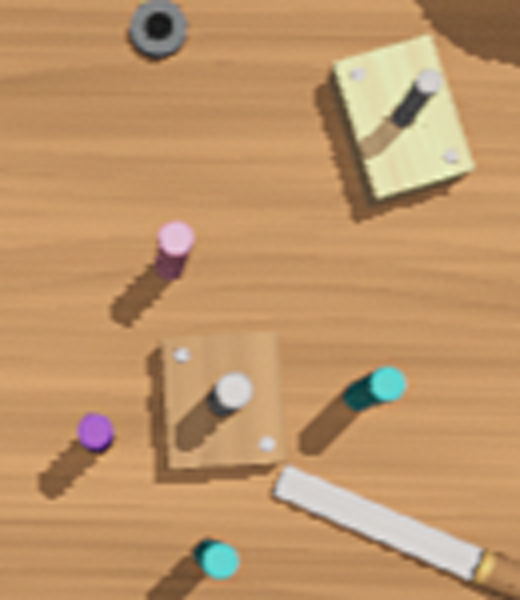

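View pics/s_stand.png

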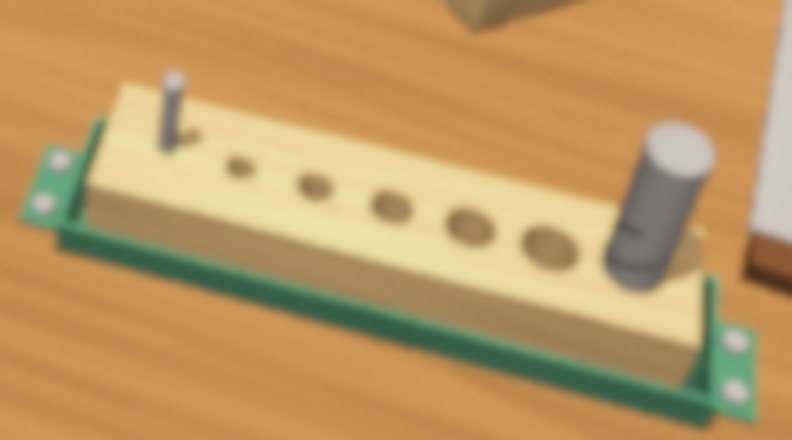

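View pics/s_bits.png

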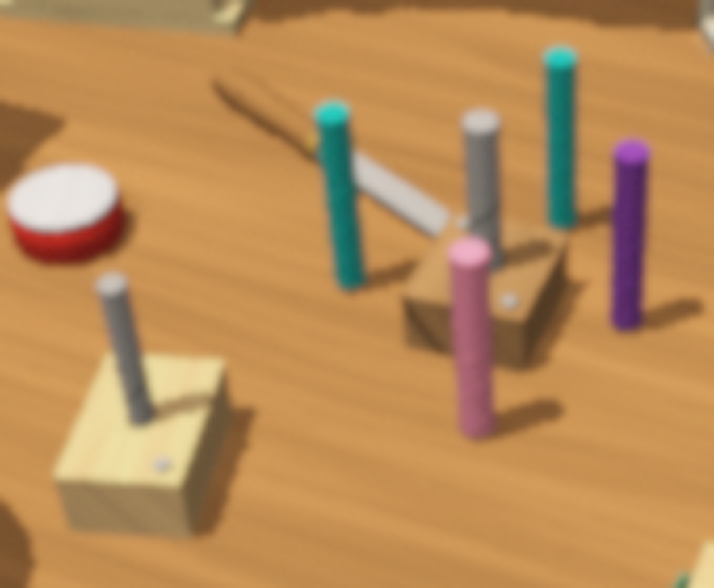

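```bash
cat > h.py <<'E'
import numpy as np, cv2
from workcell import env
M={n:env.camera_model(n) for n in("scene","top")}
def ray(n,u,v):
    m=M[n];d=m["R"].T@np.array([(u-m["cx"])/m["fx"],(v-m["cy"])/m["fy"],1]);return -m["R"].T@m["t"],d
def atz(n,uv,z):
    o,d=ray(n,*uv);return o+d*(z-o[2])/d[2]
def tri(uvt,uvs):
    A=[];b=[]
    for n,uv in(("top",uvt),("scene",uvs)):
        o,d=ray(n,*uv);d/=np.linalg.norm(d);P=np.eye(3)-np.outer(d,d);A.append(P);b.append(P@o)
    return np.linalg.lstsq(np.vstack(A),np.hstack(b),rcond=None)[0]
def proj(n,X):
    m=M[n];c=m["R"]@np.array(X)+m["t"];return c[0]/c[2]*m["fx"]+m["cx"],c[1]/c[2]*m["fy"]+m["cy"]
def cr(p,k,off): return ((p[0]+.5)/k-.5+off[0],(p[1]+.5)/k-.5+off[1])
E
python3 - <<'E'
from h import *
np.set_printoptions(precision=4,suppress=True)
T=[cr(p,6,(170,130)) for p in[(529,151),(452,154),(375,158),(298,163),(220,166)]]
S=[cr(p,4.4,(320,240)) for p in[(240,166),(316,186),(392,207),(470,227),(550,248)]]
for a,b,n in zip(T,S,(13,16,19,22,25)): print(n,atz("top",a,.055),atz("scene",b,.055),tri(a,b))
def fit(L,n):
    P=np.array([atz(n,p,.055)[:2] for p in L]);k=np.arange(-2,3);c=P.mean(0);s=(k[:,None]*(P-c)).sum(0)/10
    print(n,"c19",c,"step",s,np.linalg.norm(s),np.degrees(np.arctan2(-s[0],s[1])))
fit(T,"top");fit(S,"scene")
B={"b16":((429,82),(112,284),.145),"b22":((233,391),(481,121),.155),"pink":((176,238),(470,251),.14),"purple":((96,432),(632,152),.14),"tq1":((388,384),(332,113),.14),"tq2":((220,560),(560,58),.14)}
for k,(a,b,z) in B.items():
    a=cr(a,4,(300,130));b=cr(b,4.2,(180,130));print(k,atz("top",a,z),atz("scene",b,z),tri(a,b))
a=cr((481,121),4.2,(180,130))
E
```

```text
13 [0.6438 0.165  0.055 ] [0.6438 0.163  0.055 ] [0.6439 0.164  0.0555]
16 [0.6418 0.2007 0.055 ] [0.6416 0.1994 0.055 ] [0.6418 0.2    0.0555]
19 [0.6394 0.2365 0.055 ] [0.6401 0.2352 0.055 ] [0.6396 0.2358 0.0548]
22 [0.6365 0.2722 0.055 ] [0.6376 0.2709 0.055 ] [0.6368 0.2717 0.0544]
25 [0.6346 0.3085 0.055 ] [0.6354 0.3069 0.055 ] [0.6348 0.3078 0.0547]
top c19 [0.6392 0.2366] step [-0.0024  0.0359] 0.03594680089139619 3.766488028630493
scene c19 [0.6397 0.2351] step [-0.0021  0.0359] 0.035995308963521634 3.3272904449797225
b16 [ 0.6404 -0.2327  0.145 ] [ 0.6424 -0.2332  0.145 ] [ 0.6411 -0.2335  0.1437]
b22 [ 0.4402 -0.1087  0.155 ] [ 0.4423 -0.1104  0.155 ] [ 0.4407 -0.1099  0.154 ]
pink [ 0.538  -0.0726  0.14  ] [ 0.5391 -0.0729  0.14  ] [ 0.5382 -0.0729  0.1393]
purple [ 0.4139 -0.0238  0.14  ] [ 0.4175 -0.0238  0.14  ] [ 0.4142 -0.0244  0.1376]
tq1 [ 0.4472 -0.2071  0.14  ] [ 0.45   -0.2074  0.14  ] [ 0.4476 -0.2081  0.1382]
tq2 [ 0.3356 -0.1025  0.14  ] [ 0.3387 -0.1032  0.14  ] [ 0.3359 -0.1034  0.1382]
```

```bash
cat >> h.py <<'E'
from scipy.spatial.transform import Rotation as Ro
def rot(q): return Ro.from_quat([q[1],q[2],q[3],q[0]])
def goto(target,zdir_deg=None,st=None):
    "print row needed: shift tool axes mm to put TCP at target; zdir: world heading wanted of tool z (mod 180)"
    st=st or env.get_state();R=rot(st["orientation"]).as_matrix()
    d=R.T@(np.array(target)-st["tcp_pos"])*1000
    out=list(np.round(d,1))
    if zdir_deg is not None:
        cur=np.degrees(np.arctan2(R[1,2],R[0,2])); dz=(zdir_deg-cur+90)%180-90
        out.append(("spin",round(-dz if R[2,1]<0 else dz,2),"cur",round(cur,2)))
    print(out,"tcp",st["tcp_pos"].round(4),"F",st["wrist_force"].round(2),"t",round(st["clock"],2))
E
python3 - <<'E'
from h import *
print(rot(env.get_state()["orientation"]).as_matrix().round(3))
goto((.641,-.2335,.2),3.55)
goto((.641,-.2335,.2),93.55)
E
```

```text
[[-0.917 -0.     0.398]
 [-0.398  0.002 -0.917]
 [-0.    -1.    -0.002]]
[np.float64(-494.8), np.float64(30.8), np.float64(-105.0), ('spin', np.float64(-70.07), 'cur', np.float64(-66.52))] tcp [ 0.229  -0.527   0.2305] F [0.35 0.76 0.16] t 0.1
[np.float64(-494.8), np.float64(30.8), np.float64(-105.0), ('spin', np.float64(19.93), 'cur', np.float64(-66.52))] tcp [ 0.229  -0.527   0.2305] F [0.35 0.76 0.16] t 0.1
```

```bash
python3 -m inch '[[[-20,0,-4,-3],[-60,0,-13,-10],[-105,0,-22,-18],[-150,0,-32,-26],[-195,0,-41,-34],[-240,0,-51,-42],[-285,0,-60,-50],[-330,0,-70,-58],[-375,0,-80,-66],[-415,0,-88,-70]]]' 50 40; python3 -c "
from h import *
goto((.641,-.2335,.2),3.55)"
```

```text
clock: 1.1
tcp_pos: [0.5761, -0.2795, 0.2308]
orientation: [-0.516, 0.516, -0.484, 0.483]
wrist_force: [-0.3, -0.6, 0.5]
finger_gap: 0.0498
[np.float64(-41.6), np.float64(30.8), np.float64(67.8), ('spin', np.float64(0.22), 'cur', np.float64(3.77))] tcp [ 0.5761 -0.2795  0.2308] F [-0.28 -0.56  0.47] t 1.1
```

```bash
python3 -m inch '[[[-20,5,30,0.2],[-35,15,55,0.2],[-41.6,30,67.8,0.2],[-41.6,30.8,67.8,0.2],[-41.6,30.8,67.8,0.2],[-41.6,30.8,67.8,0.2]]]' 50 40; python3 -c "
from h import *
goto((.641,-.2335,.096),3.55)
for n in('top','scene'):
    im=env.read_camera(n);u,v=map(int,proj(n,(.641,-.2335,.13)));c=im[max(0,v-50):v+50,max(0,u-50):u+50]
    cv2.imwrite(f'pics/b16_{n}.png',cv2.resize(c,None,fx=5,fy=5,interpolation=cv2.INTER_CUBIC));print(n,u-50,v-50)
"
```

```text
clock: 1.7
tcp_pos: [0.6388, -0.237, 0.2009]
orientation: [-0.514, 0.514, -0.486, 0.486]
wrist_force: [0.1, 0.2, 0.7]
finger_gap: 0.0501
[np.float64(-3.4), np.float64(104.9), np.float64(2.5), ('spin', np.float64(-0.37), 'cur', np.float64(3.18))] tcp [ 0.6388 -0.237   0.2009] F [0.08 0.23 0.71] t 1.7
top 356 101
scene 157 151
```

```bash
python3 -c "
import cv2,numpy as np
cv2.imwrite('pics/b16_both.png',np.hstack([cv2.resize(cv2.imread(f'pics/b16_{n}.png'),(400,400)) for n in('top','scene')]))"
```

```text
(no output)
```

View pics/b16_both.png

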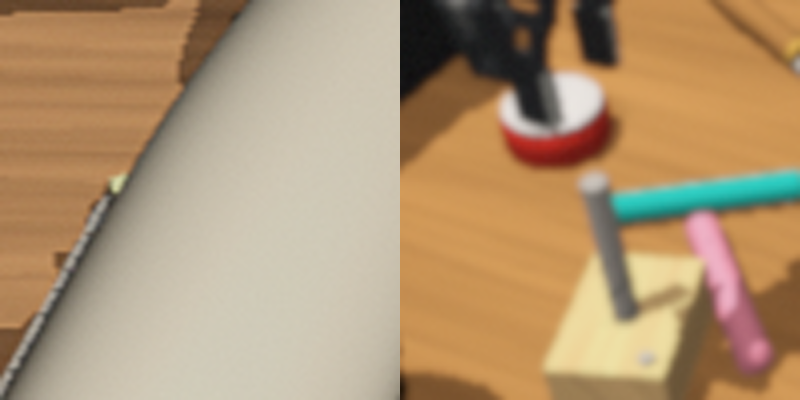

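```bash
python3 -c "
from h import *
cv2.imwrite('pics/scene2.png',env.read_camera('scene'))
cv2.imwrite('pics/top2.png',env.read_camera('top'))
print(env.get_state())"
```

```text
{'clock': 1.9, 'joint_pos': array([-4.72330357e-01,  5.36263579e-01,  3.12348123e-01,  1.34551683e+00,
       -1.53416031e-04,  1.04281695e+00]), 'qvel': array([ 0.00531913,  0.00107785, -0.00127848, -0.00023875,  0.00076048,
       -0.00056391]), 'tau': array([ 3.35564779e-02, -5.99492669e+01,  2.99390066e+01, -5.69408221e-03,
       -2.55831046e-04, -1.97942092e-03]), 'tcp_pos': array([ 0.63937628, -0.23687361,  0.20149821]), 'orientation': array([ 0.51380043, -0.51363312,  0.48541788, -0.48637395]), 'wrist_force': array([-0.43981221,  0.92598949, -0.35296691]), 'ft_torque': array([-0.02568883, -0.03853716, -0.01117517]), 'finger_gap': 0.049808513766358975}
```

View pics/scene2.png

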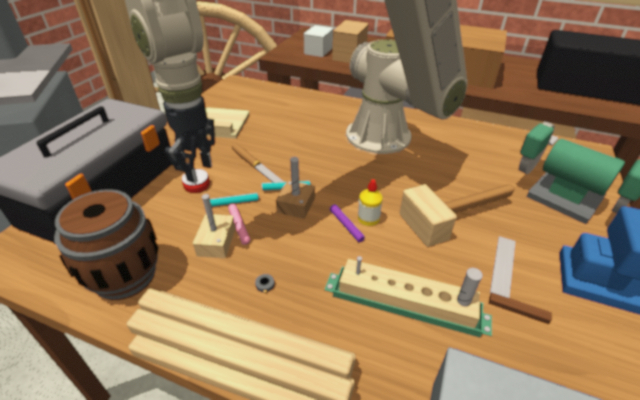

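View pics/top2.png

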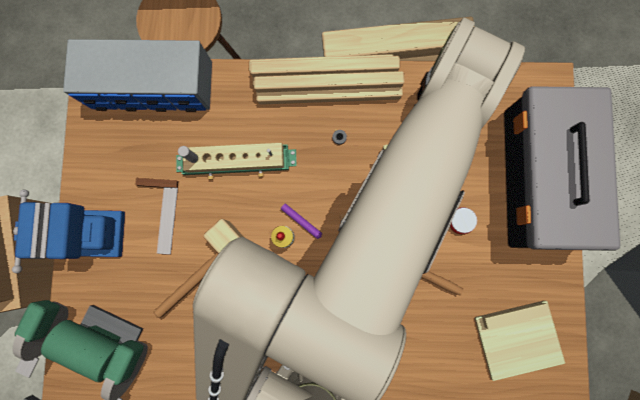

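```bash
python3 -c "
from h import *
goto((.641,-.2335,.096),3.55)
b=(.641,-.2335,.14)
im=env.read_camera('scene');cv2.imwrite('pics/s3.png',cv2.resize(im[110:270,150:350],None,fx=4,fy=3.75/3.75*4,interpolation=cv2.INTER_CUBIC)[:600,:800])
"
```

```text
[np.float64(-3.4), np.float64(105.5), np.float64(1.7), ('spin', np.float64(-0.36), 'cur', np.float64(3.19))] tcp [ 0.6394 -0.2369  0.2015] F [-0.44  0.93 -0.35] t 1.9
```

View pics/s3.png

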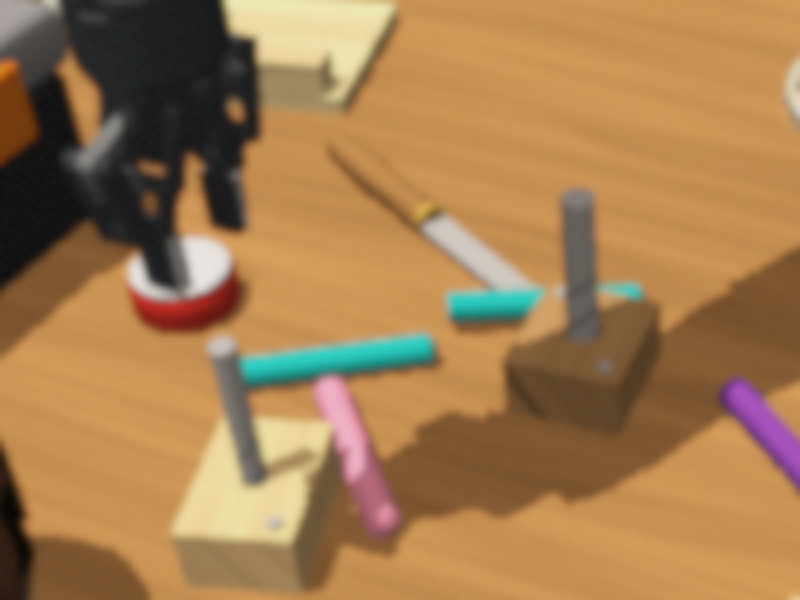

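```bash
python3 -m inch '[[[-3.4,10,1.7,-0.4],[-3.4,30,1.7,-0.4],[-3.4,50,1.7,-0.4],[-3.4,70,1.7,-0.4],[-3.4,88,1.7,-0.4],[-3.4,100,1.7,-0.4],[-3.4,105,1.7,-0.4],[-3.4,105,1.7,-0.4]]]' 50 40; python3 -c "
from h import *
goto((.641,-.2335,.096),3.55)
im=env.read_camera('scene');cv2.imwrite('pics/s4.png',cv2.resize(im[130:260,140:300],None,fx=4.6,fy=4.6,interpolation=cv2.INTER_CUBIC)[:600,:800])
"
```

```text
clock: 2.75
tcp_pos: [0.6409, -0.232, 0.0947]
orientation: [-0.516, 0.516, -0.484, 0.483]
wrist_force: [-0.3, 0.0, 0.4]
finger_gap: 0.0502
[np.float64(1.5), np.float64(-1.3), np.float64(-0.0), ('spin', np.float64(0.13), 'cur', np.float64(3.68))] tcp [ 0.6409 -0.232   0.0947] F [-0.33  0.05  0.42] t 2.75
```

View pics/s4.png

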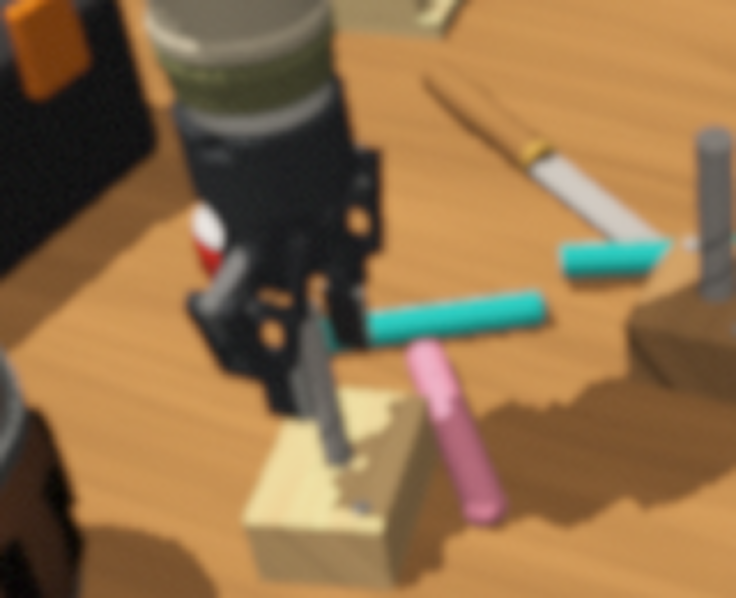

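```bash
python3 -m inch '[[[1.3,-1,0,0],[1.3,-1,0,0],[1.3,-1,0,0],[1.3,-1,0,0],[1.3,-1,0,0],[1.3,-1,0,0],[1.3,-1,0,0]]]' 8 20; python3 -m inch '[[[0,0,0,0],[0,0,0,0]]]'
```

```text
clock: 3.5
tcp_pos: [0.6418, -0.234, 0.0976]
orientation: [0.516, -0.516, 0.483, -0.484]
wrist_force: [-1.5, -0.7, 5.5]
finger_gap: 0.0153
clock: 3.7
tcp_pos: [0.6418, -0.2339, 0.0975]
orientation: [0.516, -0.516, 0.483, -0.484]
wrist_force: [-1.0, -0.3, 5.4]
finger_gap: 0.0157
```

```bash
python3 -m inch '[[[0,-0.5,0,0],[0,-1,0,0],[0,-2,0,0],[0,-4,0,0],[0,-8,0,0]]]' 8 80; python3 -m inch '[[[0,-12,0,0],[0,-30,0,0],[0,-50,0,0],[0,-70,0,0],[0,-85,0,0],[0,-95,0,0],[0,-95,0,0]]]'; python3 -c "
from h import *
im=env.read_camera('scene');cv2.imwrite('pics/s5.png',cv2.resize(im[100:260,140:300],None,fx=3.7,fy=3.7,interpolation=cv2.INTER_CUBIC))
goto((.6418,.2,.2),3.55)"
```

```text
clock: 4.2
tcp_pos: [0.6408, -0.2333, 0.1034]
orientation: [-0.516, 0.516, -0.484, 0.483]
wrist_force: [-0.7, -0.5, -2.2]
finger_gap: 0.0141
clock: 4.9
tcp_pos: [0.6422, -0.2338, 0.2018]
orientation: [0.516, -0.515, 0.483, -0.485]
wrist_force: [-0.5, -0.2, -1.7]
finger_gap: 0.0142
[np.float64(-432.7), np.float64(0.1), np.float64(27.9), ('spin', np.float64(0.14), 'cur', np.float64(3.69))] tcp [ 0.6418 -0.2336  0.2004] F [-0.15  0.05 -3.09] t 4.95
```

View pics/s5.png

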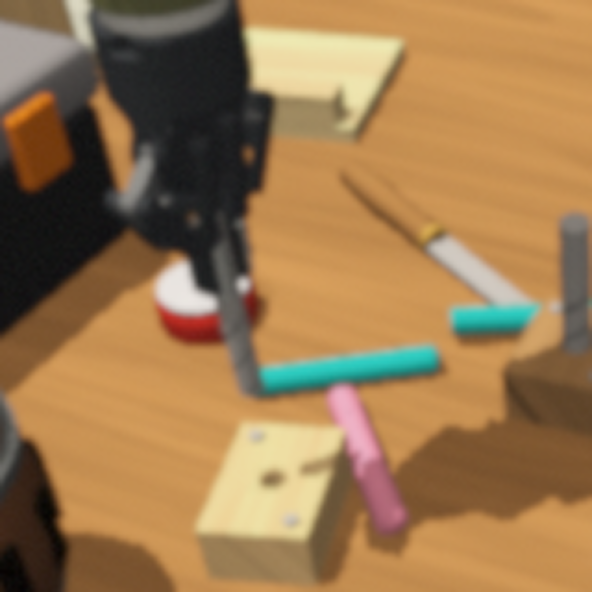

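```bash
python3 -m inch '[[[-15,-5,1,0],[-50,-10,3,0],[-95,-10,6,0],[-140,-10,9,0],[-185,-10,12,0],[-230,-10,15,0],[-275,-10,18,0],[-320,-10,21,0],[-360,-10,24,0],[-395,-10,26,0]]]'; python3 -m inch '[[[-20,0,1,0],[-32,0,1,0],[-32,0,1,0],[-32,0,1,0]]]'; python3 -c "
from h import *
goto((.6418,.2,.2),3.55)"
```

```text
clock: 5.95
tcp_pos: [0.6405, 0.1655, 0.2086]
orientation: [-0.516, 0.517, -0.484, 0.483]
wrist_force: [1.5, -1.2, -1.3]
finger_gap: 0.0142
clock: 6.35
tcp_pos: [0.6406, 0.1939, 0.209]
orientation: [-0.515, 0.516, -0.484, 0.484]
wrist_force: [-0.4, 0.3, -0.9]
finger_gap: 0.0138
[np.float64(-6.0), np.float64(9.0), np.float64(1.6), ('spin', np.float64(0.13), 'cur', np.float64(3.68))] tcp [0.6406 0.1939 0.209 ] F [-0.41  0.34 -0.86] t 6.35
```

```bash
python3 -m inch '[[[-3,20,1,0],[-6,35,1.4,0],[-6,47,1.4,0],[-6,52,1.4,0],[-6,52,1.4,0],[-6,52,1.4,0],[-6,52,1.4,0]]]'; cat >> h.py <<'E'
def crops(tag,P,w=60,k=6):
    I=[]
    for n in('top','scene'):
        im=env.read_camera(n);u,v=proj(n,P);u=int(u)-w//2;v=int(v)-w//2
        I.append(cv2.resize(im[v:v+w,u:u+w],None,fx=k,fy=k,interpolation=cv2.INTER_CUBIC));print(n,'off',u,v,'k',k)
    cv2.imwrite(f'pics/{tag}.png',np.hstack(I))
E
python3 -c "
from h import *
crops('h16a',(.64,.2,.07))
goto((.6418,.2,.15),3.55)"
```

```text
clock: 7.05
tcp_pos: [0.6426, 0.2002, 0.1585]
orientation: [0.516, -0.515, 0.483, -0.484]
wrist_force: [0.1, 0.2, -1.3]
finger_gap: 0.0142
top off 214 124 k 6
scene off 362 246 k 6
[np.float64(0.4), np.float64(8.4), np.float64(-0.7), ('spin', np.float64(0.12), 'cur', np.float64(3.67))] tcp [0.6425 0.2004 0.1584] F [ 0.06  0.06 -1.47] t 7.15
```

View pics/h16a.png

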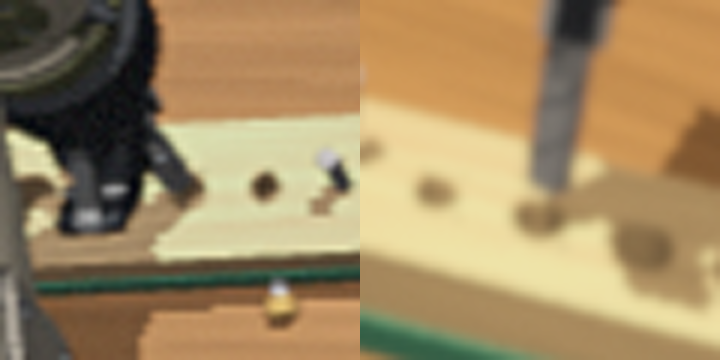

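```bash
python3 -c "
from h import *
for p in((189,190),(189,194)):
  for z in(.0755,.0775):
    print(p,z,atz('scene',cr(p,6,(362,246)),z))
print(atz('scene',cr((179.5,216),6,(362,246)),.055))
print('top hole', atz('top',cr((187,187),6,(214,124)),.0765))
print([ (np.array(proj('scene',(.6418,.2,z)))-[362,246])*6 for z in(.055,.0765)])
"
```

```text
(189, 190) 0.0755 [0.64551747 0.20118108 0.0755    ]
(189, 190) 0.0775 [0.64717072 0.20132698 0.0775    ]
(189, 194) 0.0755 [0.64717255 0.20158799 0.0755    ]
(189, 194) 0.0775 [0.6488206  0.20173261 0.0775    ]
[0.64082108 0.19934782 0.055     ]
top hole [0.63827365 0.19671989 0.0765    ]
[array([178.15815018, 216.20512174]), array([186.10480488, 176.44540131])]
```

```bash
python3 -m inch '[[[0.7,4,0,0],[1.5,8,0,0],[1.5,12,0,0],[1.5,16,0,0],[1.5,16,0,0],[1.5,16,0,0],[1.5,16,0,0]]]'; 
python3 -c "
from h import *
crops('h16b',(.64,.2,.055),40,10)
goto((.6418,.2,.141),3.55)"
```

```text
clock: 7.85
tcp_pos: [0.6422, 0.1989, 0.1416]
orientation: [0.516, -0.516, 0.484, -0.484]
wrist_force: [0.2, -0.5, -1.8]
finger_gap: 0.0144
top off 225 135 k 10
scene off 371 261 k 10
[np.float64(-1.1), np.float64(0.7), np.float64(-0.4), ('spin', np.float64(0.13), 'cur', np.float64(3.68))] tcp [0.6422 0.1989 0.1417] F [-0.09  0.01 -1.69] t 7.95
```

View pics/h16b.png

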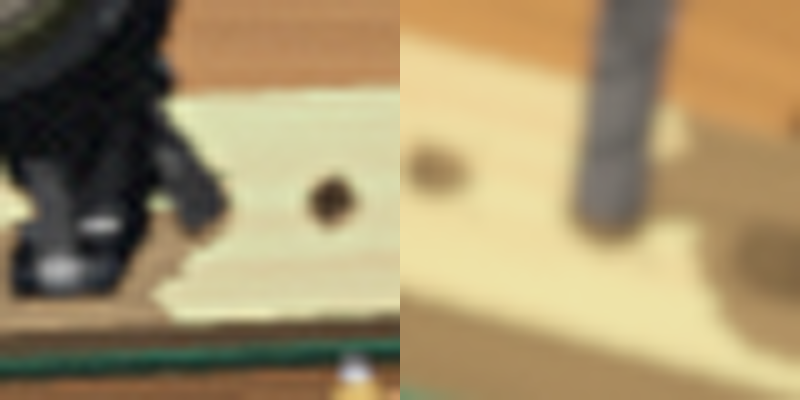

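```bash
python3 -m inch '[[[0,1.5,0,0],[0,3,0,0],[0,3,0,0]]]'; python3 -m inch '[[[0,1,0,0],[0,2,0,0],[0,2,0,0]]]';python3 -m inch '[[[0,1,0,0],[0,1,0,0],[0,1,0,0]]]'
```

```text
clock: 8.25
tcp_pos: [0.6419, 0.1988, 0.1381]
orientation: [-0.516, 0.516, -0.484, 0.484]
wrist_force: [0.2, -0.4, -2.2]
finger_gap: 0.0139
clock: 8.55
tcp_pos: [0.6419, 0.1989, 0.1363]
orientation: [-0.516, 0.516, -0.484, 0.484]
wrist_force: [0.3, -0.3, -1.5]
finger_gap: 0.0142
clock: 8.85
tcp_pos: [0.642, 0.1989, 0.1354]
orientation: [-0.516, 0.516, -0.484, 0.484]
wrist_force: [-0.7, 0.2, -1.7]
finger_gap: 0.0142
```

```bash
for i in 1 2; do python3 -m inch '[[[0,1,0,0],[0,1,0,0]]]' | egrep 'tcp|force'; done
```

```text
tcp_pos: [0.642, 0.1989, 0.1343]
wrist_force: [0.2, -0.4, -1.5]
tcp_pos: [0.642, 0.1989, 0.1333]
wrist_force: [-0.6, 0.4, -2.2]
```

```bash
python3 -m inch '[[[0,1,0,0],[0,1,0,0]]]' | egrep 'tcp|force'; python3 -m inch '[[[0,1,0,0],[0,1,0,0]]]' | egrep 'tcp|force'
```

```text
tcp_pos: [0.642, 0.1989, 0.1323]
wrist_force: [1.4, 0.1, -2.0]
tcp_pos: [0.642, 0.1989, 0.1313]
wrist_force: [-0.4, -0.5, -1.8]
```

```bash
python3 -m inch '[[[0,1,0,0],[0,1,0,0]]]' | egrep 'tcp|force'; python3 -m inch '[[[0,1,0,0],[0,2,0,0],[0,2,0,0]]]' | egrep 'tcp|force';  python3 -m inch '[[[0,1,0,0],[0,2,0,0],[0,2,0,0]]]' | egrep 'tcp|force'
```

```text
tcp_pos: [0.642, 0.1989, 0.1303]
wrist_force: [0.0, -0.0, -2.4]
tcp_pos: [0.642, 0.1989, 0.1282]
wrist_force: [-0.2, -0.0, -1.0]
tcp_pos: [0.642, 0.1988, 0.1262]
wrist_force: [-0.1, -0.1, -1.8]
```

```bash
python3 -m inch '[[[0,1,0,0],[0,2,0,0],[0,3,0,0],[0,4,0,0],[0,4,0,0]]]' | egrep 'tcp|force'; python3 -m inch '[[[0,1,0,0],[0,2,0,0],[0,3,0,0],[0,4,0,0],[0,4,0,0]]]' | egrep 'tcp|force'
```

```text
tcp_pos: [0.642, 0.1989, 0.1222]
wrist_force: [-0.5, 0.5, -2.2]
tcp_pos: [0.642, 0.1989, 0.1183]
wrist_force: [0.2, 0.1, -2.4]
```

```bash
python3 -c "
from h import *
crops('h16c',(.64,.2,.08),50,8)"
```

```text
top off 218 128 k 8
scene off 368 248 k 8
```

View pics/h16c.png

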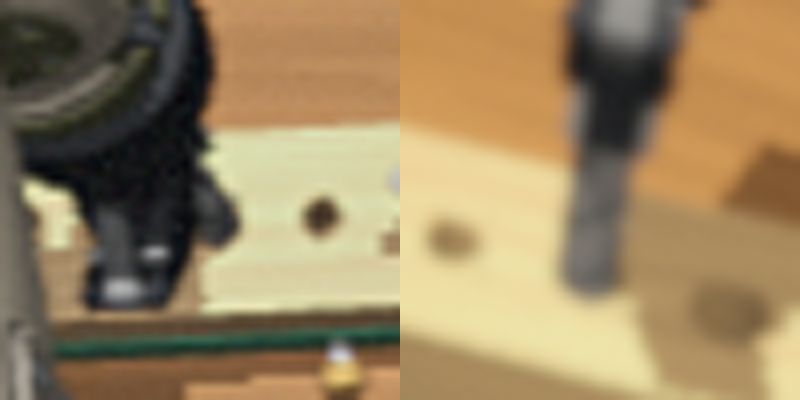

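```bash
python3 -m inch '[[[0,1,0,0],[0,3,0,0],[0,5,0,0],[0,7,0,0],[0,8,0,0],[0,8,0,0]]]' | egrep 'tcp|force'; python3 -m inch '[[[0,1,0,0],[0,3,0,0],[0,5,0,0],[0,7,0,0],[0,8,0,0],[0,8,0,0]]]' | egrep 'tcp|force';python3 -m inch '[[[0,0.5,0,0],[0,1,0,0],[0,1.5,0,0],[0,2,0,0],[0,2,0,0]]]' | egrep 'tcp|force'
```

```text
tcp_pos: [0.642, 0.1989, 0.1102]
wrist_force: [-0.1, 2.5, -1.8]
tcp_pos: [0.642, 0.1991, 0.1022]
wrist_force: [-0.7, 2.6, -1.3]
tcp_pos: [0.6421, 0.1991, 0.1005]
wrist_force: [-2.0, 3.5, 0.2]
```

```bash
python3 -m inch '[[[-0.3,0.5,-0.2,0],[-0.3,1,-0.2,0],[-0.3,1,-0.2,0]]]' | egrep 'tcp|force'; python3 -m inch '[[[0,0.5,0,0],[0,1,0,0],[0,1,0,0]]]' | egrep 'tcp|force'
```

```text
tcp_pos: [0.642, 0.1991, 0.0994]
wrist_force: [-0.9, 3.4, 0.3]
tcp_pos: [0.6419, 0.1991, 0.0984]
wrist_force: [-1.0, 3.0, -0.4]
```

```bash
python3 -m inch '[[[0,0.5,0,0],[0,1,0,0],[0,1,0,0]]]' | egrep 'tcp|force'; python3 -m inch '[[[0,0.3,0,0],[0,0.5,0,0],[0,0.5,0,0]]]' | egrep 'tcp|force'
```

```text
tcp_pos: [0.6419, 0.1992, 0.0979]
wrist_force: [-1.7, 3.2, 3.6]
tcp_pos: [0.642, 0.1992, 0.0978]
wrist_force: [-2.8, 3.0, 6.1]
```

```bash
python3 -m inch '[[[-0.4,0,0.2,0],[-0.4,0,0.2,0]]]' - 20 | egrep 'tcp|force'; python3 -m inch '[[[0,0,0,0],[0,0,0,0],[0,0,0,0],[0,0,0,0],[0,0,0,0]]]' 45 20
```

```text
tcp_pos: [0.6421, 0.1994, 0.0977]
wrist_force: [-2.5, 1.7, 6.1]
clock: 15.15
tcp_pos: [0.642, 0.1993, 0.0967]
orientation: [-0.516, 0.516, -0.484, 0.484]
wrist_force: [-0.4, -0.4, -0.1]
finger_gap: 0.045
```

```bash
python3 -c "
from h import *
crops('h16d',(.64,.2,.09),50,8)"
```

```text
top off 217 127 k 8
scene off 369 245 k 8
```

View pics/h16d.png

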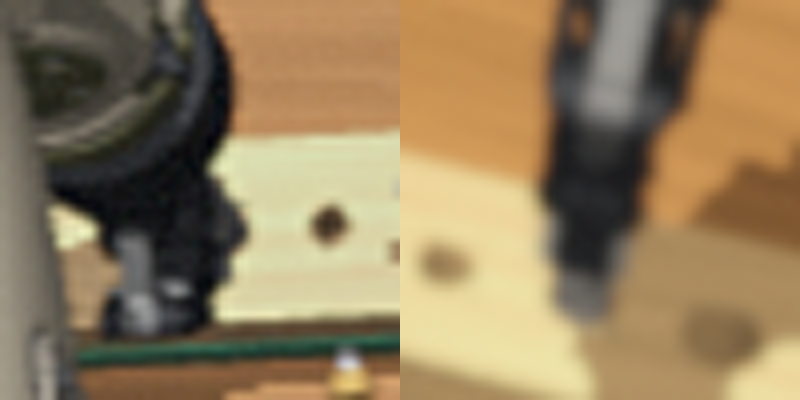

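```bash
python3 -m inch '[[[0,-10,0,0],[0,-30,0,0],[0,-60,0,0],[0,-90,0,0],[0,-115,0,0],[0,-130,0,0],[0,-130,0,0]]]' 50 | egrep 'clock|tcp|force'
python3 -c "
from h import *
goto((.4407,-.1099,.225),3.55)
crops('h16e',(.64,.2,.09),60,6)"
```

```text
clock: 15.95
tcp_pos: [0.6435, 0.1999, 0.231]
wrist_force: [1.2, 0.3, 0.1]
[np.float64(296.1), np.float64(4.4), np.float64(-222.3), ('spin', np.float64(0.13), 'cur', np.float64(3.68))] tcp [0.6435 0.1999 0.231 ] F [1.21 0.28 0.06] t 15.95
top off 212 122 k 6
scene off 364 240 k 6
```

View pics/h16e.png

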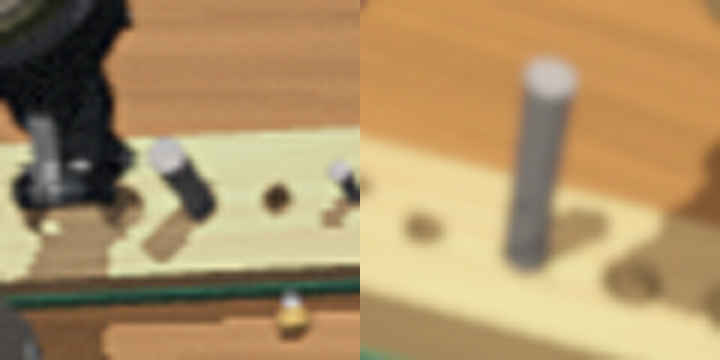

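```bash
python3 -m inch '[[[10,0,-7,0],[40,0,-30,0],[75,0,-56,0],[110,0,-82,0],[145,0,-109,0],[180,0,-135,0],[215,0,-161,0],[245,0,-184,0],[270,0,-203,0],[285,0,-214,0]]]' 50 | egrep 'clock|tcp|force'; python3 -m inch '[[[5,0,-4,0],[11,0,-8,0],[11,0,-8,0],[11,0,-8,0]]]' | egrep 'clock|tcp|force'
python3 -c "
from h import *
goto((.4407,-.1099,.106),3.55)
crops('b22a',(.44,-.11,.12),100,4)"
```

```text
clock: 17.05
tcp_pos: [0.4444, -0.0997, 0.2257]
wrist_force: [-0.6, -0.1, 0.5]
clock: 17.45
tcp_pos: [0.4398, -0.1095, 0.2267]
wrist_force: [0.0, -0.0, -0.4]
[np.float64(0.5), np.float64(120.7), np.float64(1.0), ('spin', np.float64(0.17), 'cur', np.float64(3.72))] tcp [ 0.4398 -0.1095  0.2267] F [ 0.01 -0.04 -0.38] t 17.45
top off 307 178 k 4
scene off 245 119 k 4
```

View pics/b22a.png

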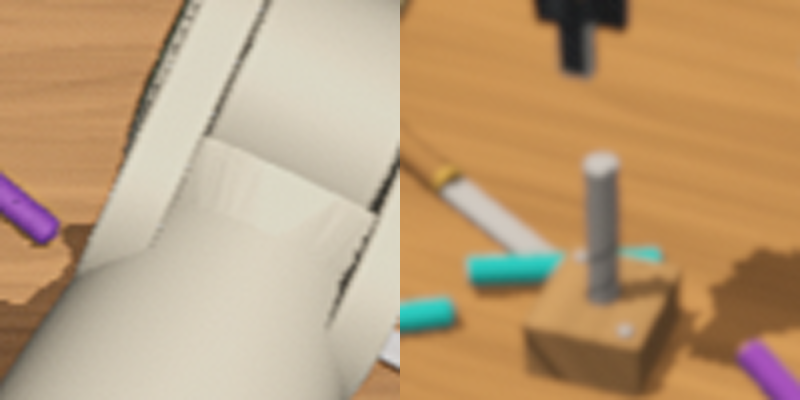

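```bash
python3 -m inch '[[[0.5,10,1,0],[0.5,30,1,0],[0.5,50,1,0],[0.5,70,1,0],[0.5,90,1,0],[0.5,106,1,0],[0.5,116,1,0],[0.5,120,1,0],[0.5,120,1,0]]]' 50 40| egrep 'clock|tcp|force'
python3 -c "
from h import *
goto((.4407,-.1099,.106),3.55)
crops('b22b',(.44,-.11,.12),100,4)"
```

```text
clock: 18.45
tcp_pos: [0.4403, -0.1102, 0.1066]
wrist_force: [0.5, 0.7, 0.9]
[np.float64(-0.3), np.float64(0.6), np.float64(0.4), ('spin', np.float64(0.15), 'cur', np.float64(3.7))] tcp [ 0.4403 -0.1102  0.1066] F [0.46 0.66 0.9 ] t 18.45
top off 307 178 k 4
scene off 245 119 k 4
```

View pics/b22b.png

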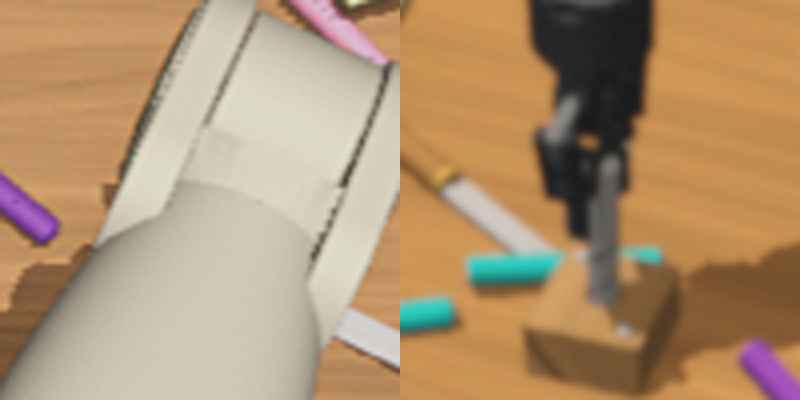

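```bash
python3 -m inch '[[[0,0,0.4,0],[0,0,0.4,0],[0,0,0.4,0],[0,0,0.4,0],[0,0,0.4,0],[0,0,0.4,0],[0,0,0.4,0],[0,0,0.4,0]]]' 14 20; python3 -m inch '[[[0,0,0,0],[0,0,0,0]]]' 14 80
```

```text
clock: 19.35
tcp_pos: [0.4414, -0.1107, 0.1076]
orientation: [0.516, -0.516, 0.483, -0.484]
wrist_force: [-0.4, -0.6, 5.7]
finger_gap: 0.0213
clock: 19.55
tcp_pos: [0.4414, -0.1107, 0.1078]
orientation: [0.516, -0.516, 0.483, -0.484]
wrist_force: [-1.0, -0.0, 7.1]
finger_gap: 0.0202
```

```bash
python3 -m inch '[[[0,-0.5,0,0],[0,-1,0,0],[0,-2,0,0],[0,-4,0,0],[0,-8,0,0]]]'| egrep 'clock|tcp|force|gap'; python3 -m inch '[[[0,-12,0,0],[0,-30,0,0],[0,-50,0,0],[0,-75,0,0],[0,-100,0,0],[0,-120,0,0],[0,-132,0,0],[0,-132,0,0],[0,-132,0,0]]]'| egrep 'clock|tcp|force|gap'; python3 -c "
from h import *
goto((.6375,.2713,.247),3.55)
crops('b22c',(.44,-.11,.15),100,4)"
```

```text
clock: 20.05
tcp_pos: [0.4405, -0.1104, 0.1145]
wrist_force: [1.3, -0.6, -3.3]
finger_gap: 0.0201
clock: 20.95
tcp_pos: [0.4405, -0.1102, 0.2463]
wrist_force: [-0.7, 0.6, -2.8]
finger_gap: 0.0203
[np.float64(-368.1), np.float64(-0.8), np.float64(221.1), ('spin', np.float64(0.13), 'cur', np.float64(3.68))] tcp [ 0.4405 -0.1102  0.2463] F [-0.7   0.55 -2.77] t 20.95
top off 308 177 k 4
scene off 244 109 k 4
```

View pics/b22c.png

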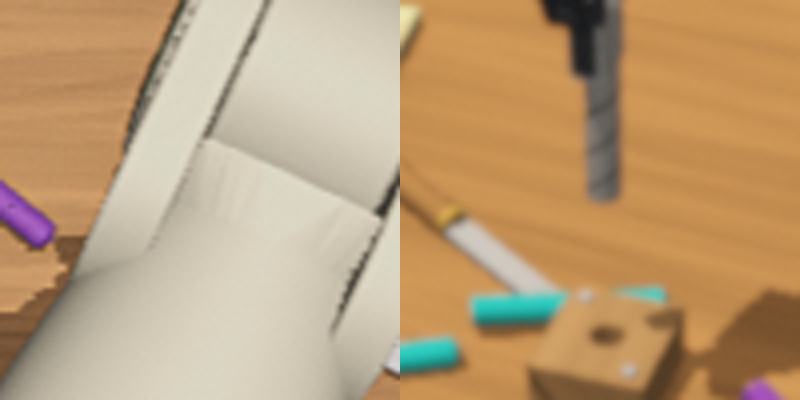

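```bash
python3 -m inch '[[[-10,0,6,0],[-45,0,27,0],[-85,0,51,0],[-125,0,75,0],[-165,0,99,0],[-205,0,123,0],[-245,0,147,0],[-280,0,168,0],[-310,0,186,0],[-335,0,201,0]]]' | egrep 'clock|tcp|force'; python3 -m inch '[[[-15,0,9,0],[-27,0,16,0],[-33,0,20,0],[-33,0,20,0],[-33,0,20,0]]]' | egrep 'clock|tcp|force|gap'
python3 -c "
from h import *
goto((.6375,.2713,.170),3.55)"
```

```text
clock: 22.05
tcp_pos: [0.62, 0.2399, 0.2453]
wrist_force: [0.6, -0.6, -1.8]
clock: 22.55
tcp_pos: [0.6374, 0.2709, 0.2463]
wrist_force: [-0.6, -0.6, -1.7]
finger_gap: 0.02
[np.float64(-0.5), np.float64(76.3), np.float64(0.2), ('spin', np.float64(0.13), 'cur', np.float64(3.68))] tcp [0.6374 0.2709 0.2463] F [-0.61 -0.61 -1.66] t 22.55
```

```bash
python3 -m inch '[[[-0.4,15,0,0],[-0.4,35,0,0],[-0.4,55,0,0],[-0.4,72,0,0],[-0.4,84,0,0],[-0.4,90,0,0],[-0.4,90,0,0],[-0.4,90,0,0],[-0.4,90,0,0]]]' | egrep 'clock|tcp|force'
python3 -c "
from h import *
goto((.6375,.2713,.155),3.55)
crops('h22a',(.637,.271,.06),40,10)
print((np.array(proj('scene',atz('scene',cr((470,227),4.4,(320,240)),.055)))))"
```

```text
clock: 23.45
tcp_pos: [0.6384, 0.2715, 0.1582]
wrist_force: [0.4, -0.2, -2.1]
[np.float64(0.1), np.float64(3.2), np.float64(-1.0), ('spin', np.float64(0.12), 'cur', np.float64(3.67))] tcp [0.6384 0.2715 0.1582] F [ 0.43 -0.17 -2.12] t 23.45
top off 199 136 k 10
scene off 406 269 k 10
[426.43181818 291.20454545]
```

View pics/h22a.png

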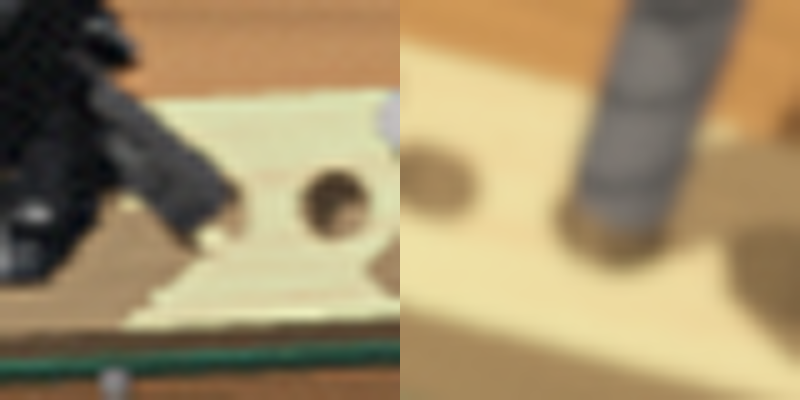

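```bash
python3 -c "
from h import *
h=atz('scene',cr((470,227),4.4,(320,240)),.055)
for z in(0,.0104,.0304): print(((np.array(proj('scene',h+[0,0,z]))-[406,269]+.5)*10).round(0)+[400,0])
"; python3 -m inch '[[[0,3,-0.8,0],[0,6,-0.8,0],[0,6,-0.8,0],[0,6,-0.8,0]]]' | egrep 'clock|tcp|force'
python3 -c "
from h import *
goto((.6375,.2713,.15),3.55)
crops('h22b',(.637,.271,.06),40,10)"
```

```text
[609. 227.]
[619. 195.]
[637. 133.]
clock: 23.95
tcp_pos: [0.6368, 0.2713, 0.1506]
wrist_force: [-0.5, -0.9, -2.6]
[np.float64(0.0), np.float64(0.6), np.float64(0.7), ('spin', np.float64(0.13), 'cur', np.float64(3.68))] tcp [0.6368 0.2713 0.1506] F [-0.54 -0.91 -2.57] t 23.95
top off 199 136 k 10
scene off 406 269 k 10
```

View pics/h22b.png

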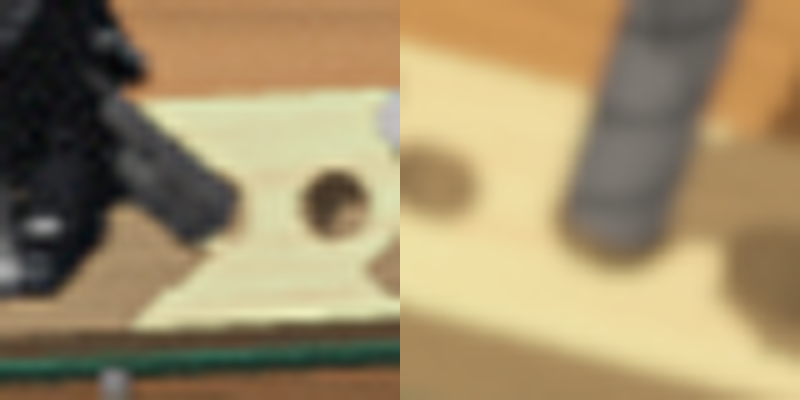

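```bash
python3 -m inch '[[[0.2,1,0.3,0],[0.2,2,0.3,0],[0.2,2,0.3,0]]]' | egrep 'tcp|force'; python3 -m inch '[[[0,1,0,0],[0,1,0,0]]]' | egrep 'tcp|force'; python3 -m inch '[[[0,1,0,0],[0,1,0,0]]]' | egrep 'tcp|force'
```

```text
tcp_pos: [0.6372, 0.2711, 0.1487]
wrist_force: [-0.1, -0.1, -1.5]
tcp_pos: [0.6373, 0.2711, 0.1478]
wrist_force: [-0.3, 0.1, -2.4]
tcp_pos: [0.6372, 0.2711, 0.1468]
wrist_force: [0.4, -0.9, -2.4]
```

```bash
python3 -m inch '[[[0,1,0,0],[0,1,0,0]]]' | egrep 'tcp|force'; python3 -m inch '[[[0,1,0,0],[0,1,0,0]]]' | egrep 'tcp|force'
```

```text
tcp_pos: [0.6372, 0.2711, 0.1458]
wrist_force: [0.4, -0.4, -2.7]
tcp_pos: [0.6372, 0.2711, 0.1448]
wrist_force: [0.4, 0.2, -1.9]
```

```bash
python3 -m inch '[[[0,1,0,0],[0,1,0,0]]]' | egrep 'tcp|force'; python3 -m inch '[[[0,1,0,0],[0,1,0,0]]]' | egrep 'tcp|force'; python3 -m inch '[[[0,1,0,0],[0,1,0,0]]]' | egrep 'tcp|force'; python3 -m inch '[[[0,1,0,0],[0,1,0,0]]]' | egrep 'tcp|force'
```

```text
tcp_pos: [0.6372, 0.2711, 0.1438]
wrist_force: [0.6, 0.4, -1.9]
tcp_pos: [0.6373, 0.2711, 0.1428]
wrist_force: [0.1, 0.7, -2.0]
tcp_pos: [0.6372, 0.2711, 0.1418]
wrist_force: [0.6, -0.1, -2.3]
tcp_pos: [0.6372, 0.2711, 0.1408]
wrist_force: [-0.4, -1.0, -2.6]
```

In past the cone with no contact; on down in bigger steps.

```bash
python3 -m inch '[[[0,1,0,0],[0,2,0,0],[0,3,0,0],[0,3,0,0]]]' | egrep 'tcp|force'; python3 -m inch '[[[0,1,0,0],[0,2,0,0],[0,3,0,0],[0,4,0,0],[0,4,0,0]]]' | egrep 'tcp|force'; python3 -m inch '[[[0,1,0,0],[0,2,0,0],[0,3,0,0],[0,4,0,0],[0,4,0,0]]]' | egrep 'tcp|force'
```

```text
tcp_pos: [0.6372, 0.2711, 0.1377]
wrist_force: [-0.9, -0.2, -2.2]
tcp_pos: [0.6372, 0.2711, 0.1337]
wrist_force: [-0.0, -0.4, -2.0]
tcp_pos: [0.6372, 0.2711, 0.1297]
wrist_force: [-0.9, -0.0, -2.0]
```

```bash
python3 -c "
from h import *
crops('h22c',(.637,.271,.08),60,6)"
```

```text
top off 187 124 k 6
scene off 398 253 k 6
```

View pics/h22c.png

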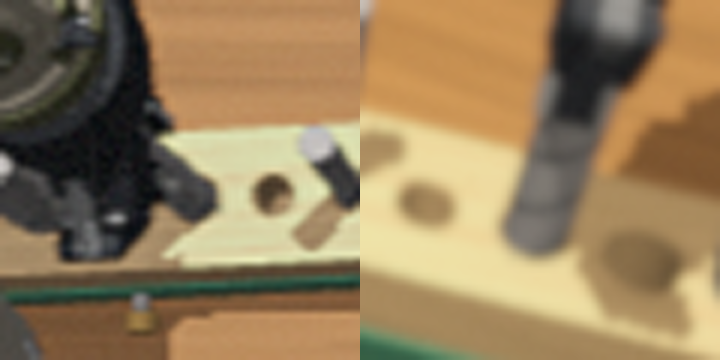

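```bash
python3 -m inch '[[[0,1,0,0],[0,3,0,0],[0,5,0,0],[0,7,0,0],[0,8,0,0],[0,8,0,0]]]' | egrep 'tcp|force'; python3 -m inch '[[[0,1,0,0],[0,3,0,0],[0,5,0,0],[0,7,0,0],[0,8,0,0],[0,8,0,0]]]' | egrep 'tcp|force'; python3 -m inch '[[[0,1,0,0],[0,2,0,0],[0,3,0,0],[0,3,0,0]]]' | egrep 'tcp|force'; python3 -m inch '[[[0,0.5,0,0],[0,1,0,0],[0,1,0,0]]]' | egrep 'tcp|force'
```

```text
tcp_pos: [0.6372, 0.2711, 0.1216]
wrist_force: [-0.1, 0.4, -2.5]
tcp_pos: [0.6372, 0.2711, 0.1137]
wrist_force: [-0.2, -0.5, -3.2]
tcp_pos: [0.6372, 0.2711, 0.1108]
wrist_force: [0.1, 1.0, -2.8]
tcp_pos: [0.6373, 0.2711, 0.1098]
wrist_force: [0.5, 0.0, -2.3]
```

```bash
python3 -m inch '[[[0,0.5,0,0],[0,1,0,0],[0,1,0,0]]]' | egrep 'tcp|force'; python3 -m inch '[[[0,0.5,0,0],[0,0.8,0,0],[0,0.8,0,0]]]' | egrep 'tcp|force'; python3 -m inch '[[[0,0.2,0,0],[0,0.4,0,0],[0,0.4,0,0]]]' | egrep 'tcp|force'
```

```text
tcp_pos: [0.6373, 0.2711, 0.1088]
wrist_force: [-0.7, 0.1, -2.7]
tcp_pos: [0.6373, 0.2711, 0.1082]
wrist_force: [-0.2, 0.5, -2.7]
tcp_pos: [0.6373, 0.2711, 0.108]
wrist_force: [-0.8, -0.8, -0.9]
```

```bash
python3 -m inch '[[[0,0.3,0,0],[0,0.6,0,0],[0,0.6,0,0]]]' | egrep 'tcp|force'; python3 -m inch '[[[0,0.2,0,0],[0,0.5,0,0],[0,0.5,0,0]]]' | egrep 'tcp|force'
```

```text
tcp_pos: [0.6374, 0.2712, 0.1079]
wrist_force: [-1.8, -0.3, 4.4]
tcp_pos: [0.6375, 0.2713, 0.1078]
wrist_force: [-2.5, -0.6, 5.9]
```

```bash
python3 -m inch '[[[0,0,0,0],[0,0,0,0]]]' - 20 | egrep 'tcp|force'; python3 -m inch '[[[0,0,0,0],[0,0,0,0],[0,0,0,0],[0,0,0,0],[0,0,0,0]]]' 50 20 | egrep 'tcp|force|gap'; python3 -m inch '[[[0,-10,0,0],[0,-30,0,0],[0,-60,0,0],[0,-90,0,0],[0,-115,0,0],[0,-130,0,0],[0,-130,0,0]]]' | egrep 'clock|tcp|force|gap'; python3 -m inch '[[[20,0,-5,0],[60,0,-20,0],[105,0,-40,0],[145,0,-60,0],[180,0,-75,0],[200,0,-80,0],[200,0,-80,0]]]' | egrep 'clock|tcp|force|gap'
python3 -c "
from h import *
t=env.read_camera('top');s=env.read_camera('scene')
cv2.imwrite('pics/fin.png',np.hstack([cv2.resize(t[125:195,160:310],(400,187),interpolation=2),cv2.resize(s[235:345,320:500],(400,244),interpolation=2)[:187]]))
cv2.imwrite('pics/fin_s.png',s);cv2.imwrite('pics/fin_t.png',cv2.resize(t[130:185,170:300],None,fx=6,fy=6,interpolation=2));cv2.imwrite('pics/fin_ss.png',cv2.resize(s[235:345,320:500],None,fx=4.4,fy=4.4,interpolation=2))"
```

```text
tcp_pos: [0.6375, 0.2712, 0.1078]
wrist_force: [-2.4, -1.4, 6.6]
tcp_pos: [0.6373, 0.2711, 0.1064]
wrist_force: [0.6, -0.3, -0.1]
finger_gap: 0.0503
clock: 32.25
tcp_pos: [0.6387, 0.2716, 0.2407]
wrist_force: [0.8, 0.5, 0.5]
finger_gap: 0.0503
clock: 32.95
tcp_pos: [0.5693, 0.0639, 0.2362]
wrist_force: [-0.2, 0.7, 0.1]
finger_gap: 0.0499
```

View pics/fin_s.png

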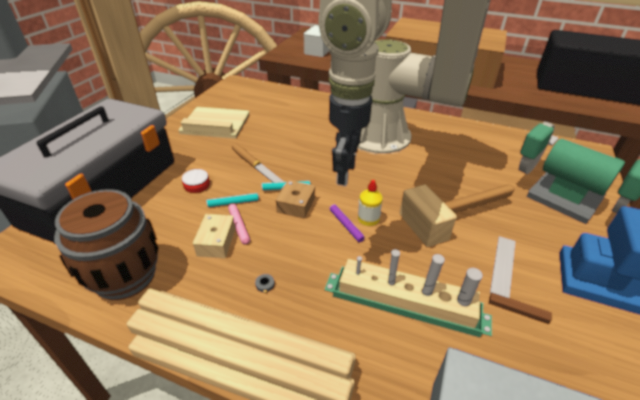

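View pics/fin_ss.png

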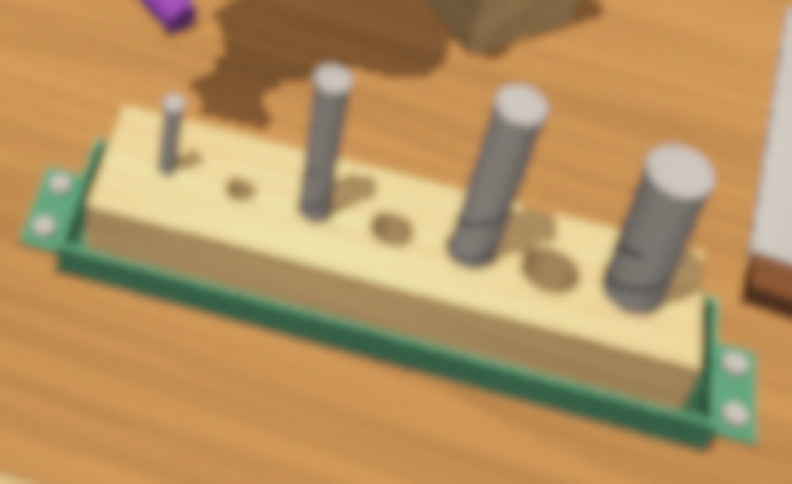

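View pics/fin_t.png

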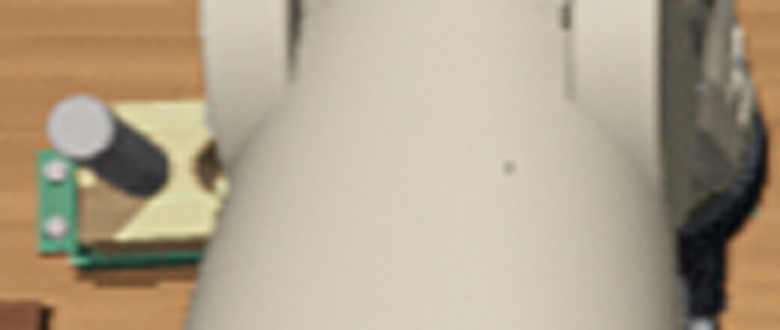

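```bash
python3 -c "
from h import *
for X in((.642,.1994,.145),(.6375,.2713,.155)): print(((np.array(proj('scene',X))-[320,235]+.5)*4.4).round(1))
env.hand_in()"
```

```text
[342.  80.]
[514.3 105.1]
the job is handed in; nothing more can be done
```

Both bits are back in the stand, point down: the 16 mm bit in the 16 mm hole and the 22 mm bit in the 22 mm hole. The job is handed in at about 33 s. One thing differs from how I found it: the four coloured look-alikes have fallen over.

- **Insertion:** I took both hole positions from the camera images. Each bit went in without catching the rim. The highest upward reading at the wrist was about 6 N, when the bit touched the floor of its hole, and the sideways readings stayed below 4 N.
- **Depth:** Each bit stopped within 0.2 mm of the height at which I had gripped it, and the trial-hole floors and the stand-hole floors are both 15 mm above the bench.
- **Last picture:** Both bits stand in the right holes with the gripper clear of everything, and the other things on the bench look where they were. Their tops match the expected heights but sit about 3–4 mm sideways of my prediction, in opposite directions. That much lean is possible with the 1.5 mm slack in the holes. The top camera's view was blocked by the arm, so this check rests on the scene camera only.
- **Look-alikes:** The pink, the purple and both turquoise ones stood upright in the first pictures and lay on the bench by about 1.7 s. At least the pink and the purple were well outside the arm's first sweep, and I saw no contact force. I think they toppled on their own points, but I did not prove it. I left them where they fell.

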